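Shut a bench outlet's valve and take off its cap, whichever way it is threaded

TASK

The hand torch is to be connected to the bench outlet next to its cradle: shut that outlet's valve by turning the lever fully across the pipe, and only then unscrew its brass cap. Some fittings here have left-hand threads and the caps all look alike, so try the cap both ways without forcing it, unscrew it, and lift it off. Finish with the gripper still holding the cap up, at least 6 cm higher than it sat; leave the other outlet and everything else on the table alone.

Things in the scene. Friction and masses are not known exactly. Their poses are not given: they have to be found in the camera images.
- outlet_a: One of two identical steel bench outlets, fixed. Origin: on the table, on the axis of its upright post (33 mm dia, flange 72 mm dia); z up; x runs along the horizontal pipe (23 mm dia, axis 60 mm up) from the post through the ball valve to the inlet riser 152 mm away. One outlet's thread is right-hand, the other's left-hand; nothing visible tells which, and they swap places.
- stem_a (a point): Point on the upright axis of outlet_a's valve stem, at the lever's height: 80 mm along the outlet's x axis, 96 mm above the table. The valve body below is 38 mm dia, its top 79 mm up.
- valve_a (a joint): Lever of outlet_a's quarter-turn ball valve, rad: 0 = open, lever along the pipe, pointing away from the post (outlet's +x); 1.571 = shut, lever across the pipe (pointing along the outlet's -y). Grows clockwise seen from above; a stop at each end; stays where it is left (0.25 N m of friction).
- handle_a (a point): Grip point of that lever, on its black sleeve, 70 mm out from the stem's axis, 96 mm above the table. The sleeve is level, 70 mm long (30 to 100 mm from the stem), 16 mm wide, 8 mm thick.
- cap_a: Brass hexagonal cap on outlet_a: 38 mm across flats, 30 high, 140 g, origin at its open rim's centre, 108 mm up when seated; z up. Flats face 30, 90, 150, .. deg from its x. Coarse thread: solid within 0.15 rad the tightening way (over 0.2 N m slips the flats in the jaws); the other way it runs easily, climbs 3.5 mm per rad, is free after about 1.6 rad, and lifts off the spigot 25 mm deep in it. A gripper turning it must climb with it.
- outlet_b: One of two identical steel bench outlets, fixed. Origin: on the table, on the axis of its upright post (33 mm dia, flange 72 mm dia); z up; x runs along the horizontal pipe (23 mm dia, axis 60 mm up) from the post through the ball valve to the inlet riser 152 mm away. One outlet's thread is right-hand, the other's left-hand; nothing visible tells which, and they swap places.
- stem_b (a point): Point on the upright axis of outlet_b's valve stem, at the lever's height: 80 mm along the outlet's x axis, 96 mm above the table. The valve body below is 38 mm dia, its top 79 mm up.
- valve_b (a joint): Lever of outlet_b's quarter-turn ball valve, rad: 0 = open, lever along the pipe, pointing away from the post (outlet's +x); 1.571 = shut, lever across the pipe (pointing along the outlet's -y). Grows clockwise seen from above; a stop at each end; stays where it is left (0.25 N m of friction).
- handle_b (a point): Grip point of that lever, on its black sleeve, 70 mm out from the stem's axis, 96 mm above the table. The sleeve is level, 70 mm long (30 to 100 mm from the stem), 16 mm wide, 8 mm thick.
- cap_b: Brass hexagonal cap on outlet_b: 38 mm across flats, 30 high, 140 g, origin at its open rim's centre, 108 mm up when seated; z up. Flats face 30, 90, 150, .. deg from its x. Coarse thread: solid within 0.15 rad the tightening way (over 0.2 N m slips the flats in the jaws); the other way it runs easily, climbs 3.5 mm per rad, is free after about 1.6 rad, and lifts off the spigot 25 mm deep in it. A gripper turning it must climb with it.
- torch_rest: Cradle for the hand torch: wooden base 70 x 150 x 10 mm with two steel forks, 46 mm high, fixed. Origin: centre of the base's underside; the long side is along y. It stands 0.12 to 0.27 m from one outlet, and over 0.4 m from the other.
- torch: Steel and brass hand torch, 24 mm dia, about 210 mm long, lying in the cradle. Origin: on its axis, about the middle. Leave it.
- wash_bowl: White bowl, 92 mm dia, 48 mm high, between the outlets; origin under its centre. Leave it.
- enamel_jar: Small glass jar, 48 mm dia, 58 mm high; origin under its centre. Leave it.
- enamel_jar2: The same, a second jar. Leave it.
- wire_dish: Small wooden dish, 85 x 120 x 22 mm, with bits of wire; origin under its centre. Leave it.
- copper_cup: Small copper cup, 66 mm dia, 45 mm high; origin under its centre. Leave it.
- brush: Brush, 170 mm long, lying on the table; origin on its underside, about the middle. Leave it.
Not all that is in view belongs to the job. What is shaped like the cap_b but white is not meant.

How it is judged:
By the outcome, as a careful person would: the job done as asked, in the order asked, and still so for the second after the job is handed in, while the arm keeps its last pose, push and grip.
It also fails if it takes over 64 s, if anything falls off the work surface, if the arm or the gripper's body presses on something with over 40 N, if the wrist force passes 120 N, or if a joint passes its speed limit or range.

ROBOT

A 7-joint arm with a two-finger parallel gripper is mounted at the origin on the work surface. World frame = base frame: x ahead of the robot, y to its left, z up, the work surface at z = 0. Lengths are in m, angles in degrees, forces in N, time in s.
With the tool pointing down it reaches from about 0.425 to 0.875 m from the base axis. Payload 8.4 kg.
Tool frame: the origin (TCP) lies at the very end of the fingers, on their centre line; the grasp point (between the pads) lies 19 mm behind it; z points along the fingers, y is the direction in which the jaws open and shut (so a half turn about z gives the same grasp; the last joint's range is limited). The gripper opens to 85 mm and grips with 20 to 120 N. Pads are 22 mm wide; open, the fingers measure 114 mm over their backs; the gripper's body (76 mm by 85 mm) begins 54 mm behind the grasp point. The pads swing forward as they close: fully open they stand 13 mm farther back than shut.
Start: joints at [58.316, 19.091, 2.286, 83.961, -0.768, 76.965, -3.352], TCP at [0.285, -0.584, 0.231] pointing down, gripper open.
Joint ranges: [-147.57, 147.57], [-21.85, 119.76], [-74.77, 79.35], [14.55, 137.4], [-85.83, 265.84], [4.83, 119.75], [-152.11, 152.11]. Speed limits (degrees/s): [127.2, 127.2, 159.86, 159.86, 180, 180, 180].

INTERFACE

Orientations are given as a 3x3 rotation matrix whose columns are the frame's x, y, z axes.
In Python, from rig import arm gives the robot as it stands.
- The arm moves only by the tool apply_moves, never from a script. Its argument "steps" is a list of rows, each a list of 4 numbers: the shift along the tool's x, y, z scaled (see below), then the turn about the tool's z scaled (see below). A call has 1 to 12 rows; each row is the pose to reach, as a shift and turn from the pose commanded when the call began, along the tool's axes at that moment, turning the shorter way round; what a row does not reach only later rows make up. The controller multiplies each number of a shift by 30 cm and each number of a turn by 180 degrees. A row lasts 1/10 s, in which the tool goes at most 50 mm and 8.59 degrees, less where a joint would pass 70% of its speed; a pose out of reach is approached as far as the arm can. A call with a number of a shift or a turn outside -1 to 1 is refused whole. A call with a gripper value outside its range is refused whole. "grip" is the opening, from 0 (shut) to 1 (fully open), set as the call begins (left out, the last holds). The fingers move at their own pace and stop on an object; the grip force is fixed at half the most. Time passes only in rows, so rows that repeat a pose let the fingers close. It gives the time, the measured TCP pose, the force and the opening at its end, in the units of the state.
- arm.sense(): the state, without advancing time (a new reading comes with each control period).
- arm.get_image(name): name is "scene" or "side" or "wrist"; returns the picture (420x560x3 uint8, blue, green, red); there is no depth.
- arm.get_calibration(name): a dict with "fx", "fy", "cx", "cy" (pixels), "dist_coeffs" ([k1, k2, p1, p2, k3] as OpenCV has them; the pictures are not rectified), "rvec" (rotation vector, rad) and "tvec" (3), from world to camera coordinates, as OpenCV has them; the wrist camera has in their place "mount" (4x4, takes a point from camera to tool coordinates, whose origin is the TCP and whose axes are the flange's). Camera axes: x right, y down, z forward; pixel columns grow to the right and rows downward; lengths in m; the calibration is good to about 2 mm. A picture is of the moment at which its call begins: read the wrist's pose just before it. get_calibration takes no time and is no camera call.
- arm.finish_job(): hands the job in, once; it reports no verdict.
The state is a dict: "time_s": time; "q": joint angles; "qvel": joint speeds; "joint_torque": joint torques, N m; "eef_pos": TCP position; "tool_rot": TCP orientation; "ft_force": force on the tool from outside, world axes, zero at the start; "torque": the same for the moment, N m; "finger_gap": finger opening in m.
Only numpy, scipy, OpenCV 4.12 (cv2) and the standard library are available. Lean on these libraries where they do the work, as an engineer would, in place of code of your own. Each camera call takes 0.05 s, during which the arm holds its last target. There are 200 camera calls.

## Working session

There is one attempt and no reset: what is moved stays moved. The work goes in short steps, Python scripts to look and compute and a tool call to move; the robot and the scene stay as the last step left them, time stands still between calls to the robot, and variables do not carry over. Pictures are saved under pics/ and viewed, about 8 in all and at most 12, crops included, and the job is handed in when it is done.

Besides the shell and the picture viewer there is one more tool, called after "Emit:" as name(argument=value, ...), one argument or row to a line, values as JSON. apply_moves: Moves the arm, as the interface text tells. Shifts and turns lie within -1 to 1; 1 stands for 30 cm of shift or 180 degrees of turn. Its arguments: {"type":"object","properties":{"steps":{"type":"array"},"grip":{"type":"number"}},"required":["steps"]}

```bash
ls; mkdir -p pics; cat > h.py <<'E'
import numpy as np, cv2
from rig import arm
def snap(n,name):
    s=arm.sense(); im=arm.get_image(n); cv2.imwrite(f'pics/{name}.png',im); return s,im
def cam(n,s=None):
    c=arm.get_calibration(n); K=np.array([[c['fx'],0,c['cx']],[0,c['fy'],c['cy']],[0,0,1.]]); d=np.array(c['dist_coeffs'],float)
    if 'rvec' in c:
        R=cv2.Rodrigues(np.array(c['rvec'],float))[0]; t=np.array(c['tvec'],float).ravel()
    else:
        M=np.array(c['mount']); T=np.eye(4); T[:3,:3]=np.array(s['tool_rot']); T[:3,3]=s['eef_pos']
        W=np.linalg.inv(T@M); R=W[:3,:3]; t=W[:3,3]
    return K,d,R,t
def ray(n,px,z,s=None):
    K,d,R,t=cam(n,s); u=cv2.undistortPoints(np.array(px,float).reshape(-1,1,2),K,d).reshape(-1,2)
    o=-R.T@t; D=np.c_[u,np.ones(len(u))]@R
    return o+D*((z-o[2])/D[:,2])[:,None]
def proj(n,P,s=None):
    K,d,R,t=cam(n,s); return cv2.projectPoints(np.array(P,float).reshape(-1,1,3),cv2.Rodrigues(R)[0],t,K,d)[0].reshape(-1,2)
E
python3 - <<'E'
from h import *
s,_=snap('scene','scene0'); snap('side','side0')
a=cv2.imread('pics/scene0.png');cv2.imwrite('pics/scene0b.png',cv2.resize(a,(800,600)))
a=cv2.imread('pics/side0.png');cv2.imwrite('pics/side0b.png',cv2.resize(a,(800,600)))
for n in('scene','side'):
    K,d,R,t=cam(n); print(n,K[0,0],-R.T@t,R[2])
print(arm.get_calibration('wrist')); print(s)
E
```

```text
pics
scene 451.8950881230814 [ 1.30514154 -0.32227045  0.81945579] [-0.71303188  0.30159221 -0.63295156]
side 418.9260844489223 [0.43554541 0.98839712 0.7010774 ] [ 0.05148006 -0.85358211 -0.51840852]
{'fx': 328.16926021361684, 'fy': 328.16926021361684, 'cx': 275.3048088584681, 'cy': 207.62247090661214, 'dist_coeffs': array([-0.0154262,  0.       ,  0.       ,  0.       ,  0.       ]), 'mount': array([[-1.84477814e-03, -9.64527757e-01, -2.63975005e-01,
         6.56394731e-02],
       [ 9.99997206e-01, -2.16960803e-03,  9.39006274e-04,
         1.13567791e-03],
       [-1.47841991e-03, -2.63972535e-01,  9.64529064e-01,
        -1.43321216e-01],
       [ 0.00000000e+00,  0.00000000e+00,  0.00000000e+00,
         1.00000000e+00]])}
{'time_s': 0.0, 'q': array([58.31375806, 19.13262318,  2.28456471, 84.01031801, -0.76685235,
       76.96707988, -3.35187549]), 'qvel': array([-0.01275009, -0.07105074, -0.02774678,  0.10459046, -0.04360106,
        0.03521924,  0.05404777]), 'joint_torque': array([-1.16680226e-04, -6.58551908e+01,  1.36511061e+00, -4.05563235e+01,
        1.65474066e-02,  1.26336759e-02, -1.60984126e-05]), 'eef_pos': array([ 0.28473442, -0.5838052 ,  0.23041785]), 'tool_rot': array([[ 8.98781046e-01,  4.38396999e-01, -8.38134950e-04],
       [ 4.38397782e-01, -8.98779923e-01,  1.42647144e-03],
       [-1.27938068e-04, -1.64952199e-03, -9.99998631e-01]]), 'ft_force': array([-0.56301598, -0.06910491, -0.24108756]), 'torque': array([0.00625197, 0.03171323, 0.01290758]), 'finger_gap': 0.08551514815279158}
```

View pics/scene0b.png

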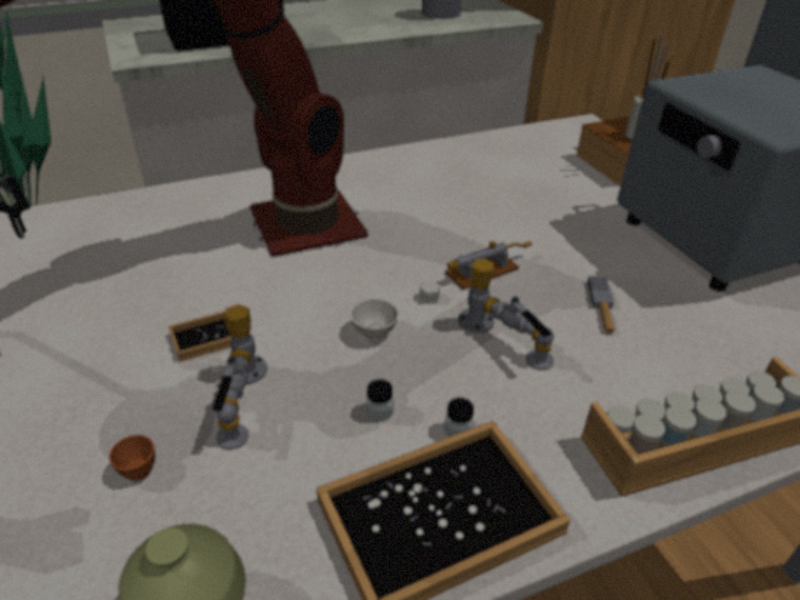

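View pics/side0b.png

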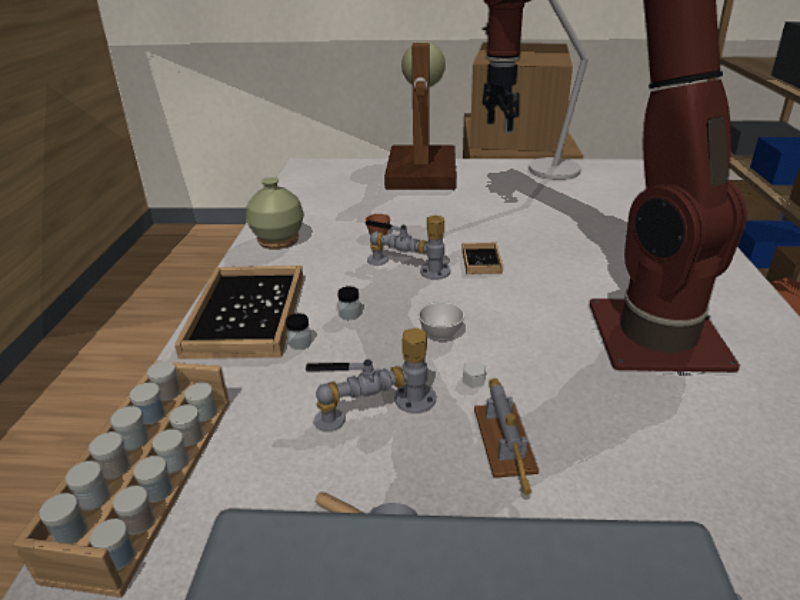

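The scene view (800x600) shows the wanted outlet beside the cradle: cap top near (483,265), riser (541,358), lever sleeve (527,312)-(550,333). In the side view the cap top is near (414,336), the stem (368,366) and the sleeve end (307,367).

```bash
python3 - <<'E'
from h import *
k=.7
print('cap scene',ray('scene',[[483*k,266*k]],.138),'side',ray('side',[[414*k,338*k]],.138))
print('riser base scene',ray('scene',[[541*k,359*k]],.0),'side',ray('side',[[330*k,420*k]],.0))
print('post base scene',ray('scene',[[477*k,321*k]],.0),'side',ray('side',[[416*k,399*k]],.0))
print('lever scene',ray('scene',[[527*k,312*k],[549*k,332*k]],.098),'side',ray('side',[[368*k,364*k],[350*k,367*k],[307*k,367*k]],.098))
a=cv2.imread('pics/scene0.png')[160:270,300:410];b=cv2.imread('pics/side0.png')[220:310,200:320]
cv2.imwrite('pics/c0.png',np.hstack([cv2.resize(a,(400,400),interpolation=2),cv2.resize(b,(400,300),interpolation=2)[0:300] if 0 else cv2.copyMakeBorder(cv2.resize(b,(400,300),interpolation=2),0,100,0,0,0)]))
E
```

```text
cap scene [[0.47880965 0.20267005 0.138     ]] side [[0.47379171 0.21584944 0.138     ]]
riser base scene [[0.61255112 0.2677693  0.        ]] side [[0.61334015 0.2614926  0.        ]]
post base scene [[ 4.72974608e-01  2.08391009e-01 -1.11022302e-16]] side [[0.4723167  0.20512355 0.        ]]
lever scene [[0.58276719 0.23934354 0.098     ]
 [0.64304193 0.24621676 0.098     ]] side [[0.5476019  0.23385862 0.098     ]
 [0.57564907 0.24237839 0.098     ]
 [0.64486528 0.2445788  0.098     ]]
```

View pics/c0.png

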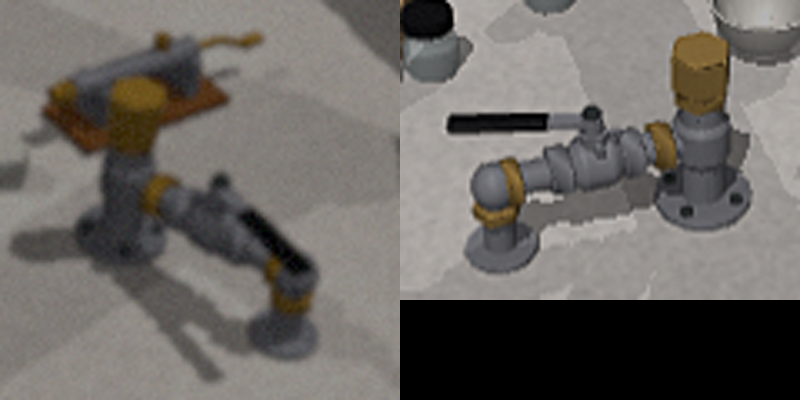

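Emit:
apply_moves(
  steps=[
    [0, 0, -0.3, 0],
    [0.9, -0.98, -0.3, -0.33],
    [0.9, -0.98, -0.3, -0.33],
    [0.9, -0.98, -0.3, -0.33],
    [0.9, -0.98, -0.3, -0.33],
    [0.9, -0.98, -0.3, -0.33],
    [0.9, -0.98, -0.3, -0.33],
    [0.9, -0.98, -0.3, -0.33],
    [0.9, -0.98, -0.3, -0.33],
    [0.9, -0.98, -0.3, -0.33],
  ],
)

```text
time_s: 1.1
eef_pos: [0.401, -0.1952, 0.3224]
tool_rot: [[0.071, 0.997, 0.002], [0.997, -0.071, 0.0], [0.0, 0.002, -1.0]]
ft_force: [-0.1, -0.6, 0.2]
finger_gap: 0.0853
```

Emit:
apply_moves(
  steps=[
    [0.75, 0.17, 0, -0.18],
    [0.75, 0.17, 0, -0.18],
    [0.75, 0.17, 0, -0.18],
    [0.75, 0.17, 0, -0.18],
    [0.75, 0.17, 0, -0.18],
  ],
)

```text
time_s: 1.6
eef_pos: [0.4679, 0.0222, 0.3213]
tool_rot: [[-0.473, 0.881, 0.0], [0.881, 0.473, 0.001], [0.0, 0.001, -1.0]]
ft_force: [0.8, -0.6, -0.7]
finger_gap: 0.0856
```

```bash
python3 -c "
from h import *
s=arm.sense();print(s['eef_pos'],s['tool_rot'],s['q'])"
```

```text
[0.46786367 0.02215959 0.32128153] [[-4.72765950e-01  8.81188010e-01  2.16689328e-04]
 [ 8.81187901e-01  4.72765726e-01  6.71783275e-04]
 [ 4.89524080e-04  5.08540272e-04 -9.99999751e-01]] [ 27.20411038  -2.99104753 -33.3976343   98.17637883  -1.69116859
  84.3074309   22.22366573]
```

Emit:
apply_moves(
  steps=[
    [0.51, 0.51, 0.07, -0.17],
    [0.51, 0.51, 0.07, -0.17],
    [0.51, 0.51, 0.07, -0.17],
    [0.51, 0.51, 0.07, -0.17],
    [0.51, 0.51, 0.07, -0.17],
    [0.51, 0.51, 0.07, -0.17],
    [0.51, 0.51, 0.07, -0.17],
  ],
)

```text
time_s: 2.3
eef_pos: [0.5316, 0.2247, 0.2997]
tool_rot: [[-0.852, 0.524, -0.001], [0.524, 0.852, -0.0], [0.001, -0.001, -1.0]]
ft_force: [0.4, -0.2, 0.6]
finger_gap: 0.0854
```

```bash
python3 - <<'E'
from h import *
s,a=snap('wrist','w1'); cv2.imwrite('pics/w1b.png',cv2.resize(a,(800,600),interpolation=2))
import json; json.dump({k:np.array(s[k]).tolist() for k in('eef_pos','tool_rot')},open('w1.json','w'))
print(s['eef_pos'],s['tool_rot'][:,0],s['q'])
E
```

```text
[0.53163317 0.22471862 0.29968903] [-0.85165437  0.52410302  0.0009228 ] [ 10.42163323  13.78943255 -45.03921884  86.38147548   9.73954873
  83.94091411  23.56198881]
```

View pics/w1b.png

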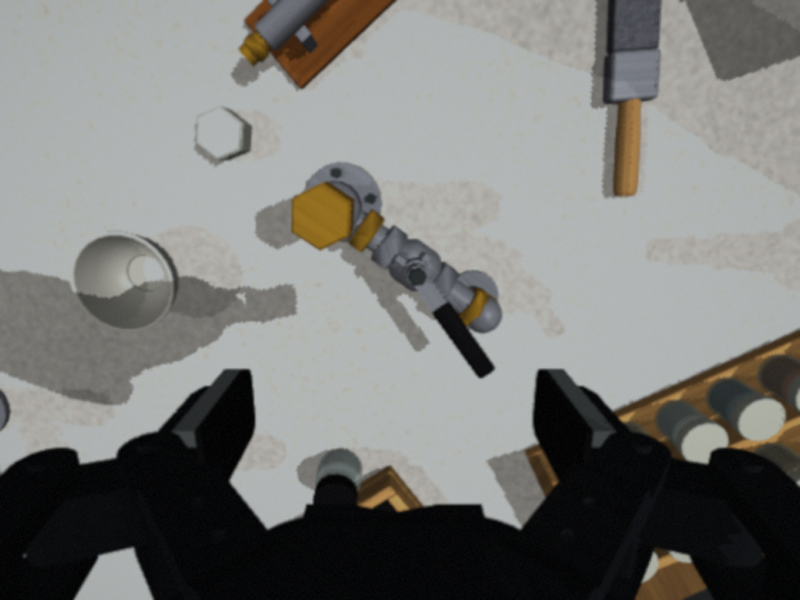

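```bash
python3 - <<'E'
from h import *
a=cv2.imread('pics/w1.png')[110:270,195:355]; cv2.imwrite('pics/w1c.png',cv2.resize(a,(600,600),interpolation=2))
E
```

```text
(no output)
```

View pics/w1c.png

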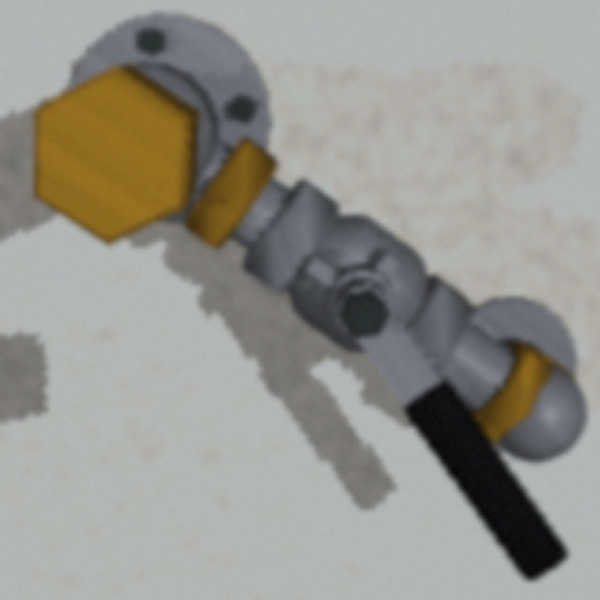

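```bash
python3 - <<'E'
from h import *; import json
s=json.load(open('w1.json'))
f=lambda p:np.array(p,float)/3.75+[195,110]-0.37
v=ray('wrist',f([(36,117),(122,66),(196,112),(190,196),(110,242),(36,195)]),.138,s)[:,:2]
c=v.mean(0); d=v-c; print('cap',c,np.linalg.norm(d,axis=1),np.degrees(np.arctan2(d[:,1],d[:,0]))%60)
l=ray('wrist',f([(407,407),(442,383),(567,553),(531,580)]),.1,s)[:,:2]
A=(l[0]+l[1])/2;B=(l[2]+l[3])/2;print('lever',A,B,np.linalg.norm(B-A),np.degrees(np.arctan2(*(B-A)[::-1])))
st=ray('wrist',f([(364,313)]),.105,s)[0,:2];print('stem',st,np.linalg.norm(st-A),np.linalg.norm(st-c),np.degrees(np.arctan2(*(st-c)[::-1])), np.degrees(np.arctan2(*(B-st)[::-1])))
print('riser',ray('wrist',f([(543,420)]),.075,s))
print('jars bowl', ray('wrist',np.array([[340*.7,470*.7],[125*.7,280*.7]]),.05,s))
E
```

```text
cap [0.47524498 0.20300218] [0.02105753 0.02153369 0.02272235 0.02077066 0.02157545 0.02219971] [32.06062178 21.46142833 25.71599895 29.58448179 22.72904129 24.20872772]
lever [0.58011378 0.23408361] [0.64687754 0.23889704] 0.06693705374140033 4.123692766446801
stem [0.54876827 0.23208707] 0.03140902961951601 0.07906709549115505 21.583134226956382 3.9706507578883103
riser [[0.61452573 0.25989736 0.075     ]]
jars bowl [[0.68759686 0.06505533 0.05      ]
 [0.43131221 0.01112969 0.05      ]]
```

Emit:
apply_moves(
  steps=[
    [-0.225, 0.19, 0.2, -0.198],
    [-0.225, 0.19, 0.5, -0.198],
    [-0.225, 0.19, 0.5, -0.198],
    [-0.225, 0.19, 0.5, -0.198],
    [-0.225, 0.19, 0.5, -0.198],
    [-0.225, 0.19, 0.6, -0.198],
    [-0.225, 0.19, 0.65, -0.198],
    [-0.225, 0.19, 0.71, -0.198],
    [-0.225, 0.19, 0.71, -0.198],
  ],
)

```text
time_s: 3.25
eef_pos: [0.6181, 0.2373, 0.0859]
tool_rot: [[-0.998, -0.069, -0.002], [-0.069, 0.998, -0.002], [0.002, -0.001, -1.0]]
ft_force: [-0.3, -1.0, 0.7]
finger_gap: 0.0855
```

Emit:
apply_moves(
  steps=[
    [0, 0, 0, 0],
    [0, 0, 0, 0],
    [0, 0, 0, 0],
    [0, 0, 0, 0],
    [0, 0, 0, 0],
    [0, 0, 0, 0],
    [0, 0, 0, 0],
    [0, 0, 0, 0],
  ],
  grip=0.1,
)

```text
time_s: 4.05
eef_pos: [0.6192, 0.2386, 0.0879]
tool_rot: [[-0.998, -0.07, 0.001], [-0.07, 0.998, 0.0], [-0.001, 0.0, -1.0]]
ft_force: [-1.0, -1.7, 5.9]
finger_gap: 0.0141
```

```bash
python3 - <<'E'
from h import *
s,a=snap('wrist','w2'); cv2.imwrite('pics/w2b.png',a)
print(s['eef_pos'],s['tool_rot'][:,0],s['q'],s['finger_gap'],s['ft_force'])
E
```

```text
[0.61917725 0.23856898 0.08794727] [-9.97524204e-01 -7.03213923e-02 -6.04015274e-04] [  7.79315962  34.06585494 -45.37645018  89.10794052  25.55728026
  67.60367026  51.50528526] 0.014111257551168419 [-0.98742495 -1.66235072  5.92581369]
```

View pics/w2b.png

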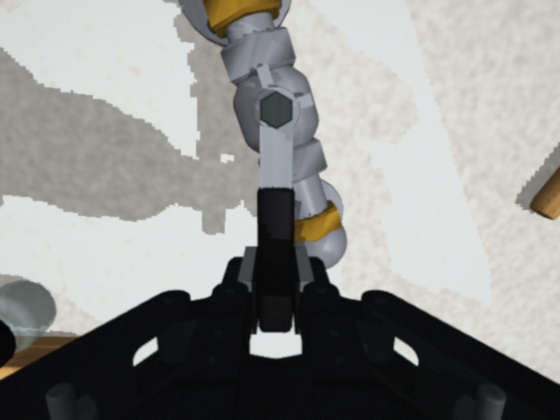

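The wrist view shows the sleeve between the pads, at about (276,270), with the stem bolt in line at (276,108). The push up of 6 N suggests a light touch on the elbow, so I'll raise the tool 3 mm and turn the lever.

Emit:
apply_moves(
  steps=[
    [0, 0, -0.01, 0],
    [0.0015, -0.0264, -0.01, 0.0361],
    [0.006, -0.0525, -0.01, 0.0722],
    [0.0134, -0.0779, -0.01, 0.1083],
    [0.0236, -0.1023, -0.01, 0.1444],
    [0.0366, -0.1254, -0.01, 0.1806],
    [0.052, -0.1468, -0.01, 0.2167],
    [0.0698, -0.1664, -0.01, 0.2528],
    [0.0897, -0.1838, -0.01, 0.2889],
    [0.1114, -0.1989, -0.01, 0.325],
    [0.1347, -0.2114, -0.01, 0.3611],
    [0.1593, -0.2212, -0.01, 0.3972],
  ],
)

```text
time_s: 5.3
eef_pos: [0.5755, 0.1692, 0.0884]
tool_rot: [[-0.379, 0.925, -0.001], [0.925, 0.379, 0.002], [0.002, -0.0, -1.0]]
ft_force: [25.8, 13.5, -23.1]
finger_gap: 0.0138
```

Emit:
apply_moves(
  steps=[
    [0, -0.006, 0, 0.006],
    [0, -0.012, 0, 0.012],
    [0, -0.018, 0, 0.018],
    [0, -0.018, 0, 0.018],
  ],
)

```text
time_s: 5.7
eef_pos: [0.5752, 0.1696, 0.0888]
tool_rot: [[-0.332, 0.943, 0.009], [0.943, 0.332, 0.006], [0.003, 0.01, -1.0]]
ft_force: [31.5, 14.6, -38.0]
finger_gap: 0.0138
```

```bash
python3 - <<'E'
from h import *
s=arm.sense()
print(s['eef_pos'],s['tool_rot'][:,0],np.degrees(np.arctan2(s['tool_rot'][1,0],s['tool_rot'][0,0])),s['q'],s['finger_gap'],s['ft_force'],s['torque'])
E
```

```text
[0.57518961 0.16961004 0.08882305] [-0.33191758  0.94330319  0.00313346] 109.38530537773053 [  5.99809619  22.86547697 -32.57357259  99.59557128  13.70300797
  60.92558272 -11.72941746] 0.013842707985060944 [ 31.54507544  14.63855544 -38.01307362] [ 2.91493945 -6.41206476  0.54412184]
```

Emit:
apply_moves(
  steps=[
    [0, 0.012, 0.006, 0],
    [0, 0.012, 0.006, 0],
    [0, 0.012, 0.006, 0],
    [0, 0.012, 0.006, 0],
  ],
  grip=0.6,
)

```text
time_s: 6.1
eef_pos: [0.5741, 0.1679, 0.0887]
tool_rot: [[-0.331, 0.944, -0.0], [0.944, 0.331, -0.0], [-0.0, -0.0, -1.0]]
ft_force: [-0.9, -0.4, -0.3]
finger_gap: 0.0515
```

Emit:
apply_moves(
  steps=[
    [0, 0, -0.1, 0],
    [0, 0, -0.25, 0],
    [0, 0, -0.4, 0],
    [0, 0, -0.55, 0],
    [0, 0, -0.6, 0],
    [0, 0, -0.6, 0],
  ],
  grip=1,
)

```text
time_s: 6.7
eef_pos: [0.5753, 0.1685, 0.2716]
tool_rot: [[-0.33, 0.944, 0.005], [0.944, 0.33, 0.001], [-0.001, 0.005, -1.0]]
ft_force: [0.2, 0.1, -0.8]
finger_gap: 0.0855
```

```bash
python3 - <<'E'
from h import *; import json
s,a=snap('wrist','w3'); cv2.imwrite('pics/w3b.png',cv2.resize(a,(800,600),interpolation=2))
json.dump({k:np.array(s[k]).tolist() for k in('eef_pos','tool_rot')},open('w3.json','w'))
print(s['eef_pos'],s['tool_rot'],s['q'],s['finger_gap'],s['ft_force'])
E
```

```text
[0.57529552 0.16850787 0.27159163] [[-3.30435048e-01  9.43816527e-01  4.80035271e-03]
 [ 9.43828459e-01  3.30434562e-01  9.16816941e-04]
 [-7.20895466e-04  4.83365795e-03 -9.99988058e-01]] [  7.4956266   15.08794843 -34.18078984  86.63057718   8.59675404
  80.62768942  -7.83200453] 0.08551705350008461 [ 0.15616953  0.12572921 -0.81609272]
```

View pics/w3b.png

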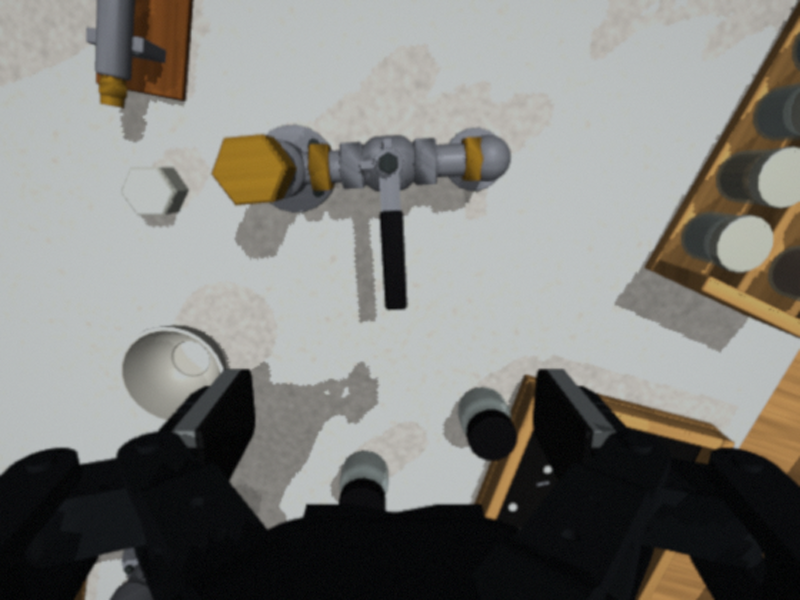

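The lever now lies across the pipe, from the stem at (388,163) to its end at (397,308). I'll measure its angle and the cap again.

```bash
python3 - <<'E'
from h import *; import json
s=json.load(open('w3.json')); k=.7
g=lambda p,z:ray('wrist',np.array(p,float)*k,z,s)[:,:2]
an=lambda d:np.degrees(np.arctan2(d[1],d[0]))
L=g([(391,211),(396,308)],.1);st=g([(388,163)],.105)[0]; print('lever',an(L[1]-L[0]),an(L[1]-st),st)
P=g([(338,167),(462,158)],.06); print('pipe',an(P[1]-P[0]))
v=g([(213,170),(233,136),(275,135),(293,167),(273,200),(227,203)],.138);c=v.mean(0);d=v-c
print('cap',c,np.linalg.norm(d,axis=1),np.degrees(np.arctan2(d[:,1],d[:,0]))%60, an(st-c),np.linalg.norm(st-c))
a=cv2.imread('pics/w3.png')[80:155,140:215]; cv2.imwrite('pics/w3c.png',cv2.resize(a,(600,600),interpolation=2))
E
```

```text
lever -67.89822039472428 -67.71206367216841 [0.54954062 0.23176196]
pipe 23.202008894047406
cap [0.47769975 0.20318874] [0.02248877 0.02018371 0.02314948 0.02330375 0.02046537 0.02505262] [20.60999699 17.03794525 11.49123389 21.60597817 20.58408545  8.93187925] 21.689158892347905 0.07731455286456082
```

View pics/w3c.png

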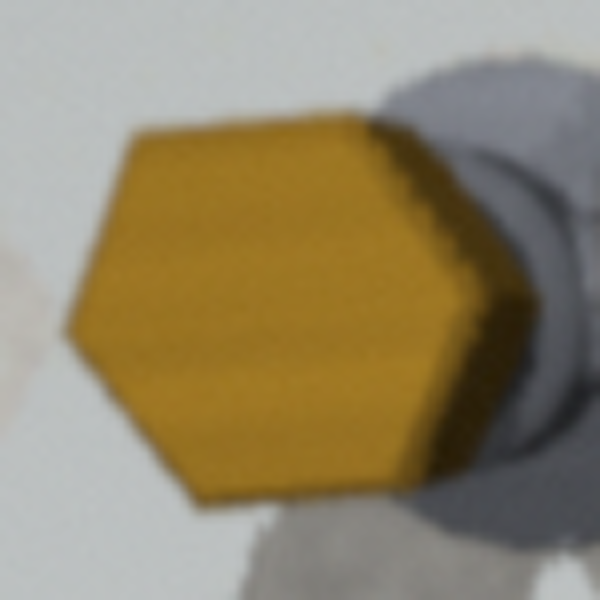

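```bash
python3 - <<'E'
from h import *; import json
s=json.load(open('w3.json'))
v=ray('wrist',np.array([(67,330),(135,132),(360,115),(480,298),(405,487),(203,505)])/8+[140-.4,80-.4],.138,s)[:,:2]
c=(cv2.minEnclosingCircle(v.astype(np.float32)));m=v.mean(0);d=v-m
print('cap',c,m,np.linalg.norm(d,axis=1),np.degrees(np.arctan2(d[:,1],d[:,0]))%60)
E
```

```text
cap ((0.47568029165267944, 0.20229242742061615), 0.02152402140200138) [0.47580155 0.20207377] [0.02144703 0.02167642 0.02162203 0.0210207  0.02119694 0.02122878] [23.43145397 24.8735193  21.57781458 23.16998622 23.89673307 24.02155633]
```

The valve is shut: the lever is at -67.8° and the pipe at about 22°. The cap is at (0.4757, 0.2025) with a flat normal at 53.5°. I'll move over it.

Emit:
apply_moves(
  steps=[
    [0.217, -0.276, 0, -0.19],
    [0.217, -0.276, 0, -0.19],
    [0.217, -0.276, 0.1, -0.19],
    [0.217, -0.276, 0.25, -0.19],
    [0.217, -0.276, 0.36, -0.19],
    [0.217, -0.276, 0.36, -0.19],
    [0.217, -0.276, 0.36, -0.19],
  ],
)

```text
time_s: 7.45
eef_pos: [0.474, 0.2018, 0.1601]
tool_rot: [[-0.804, 0.595, -0.002], [0.595, 0.804, -0.0], [0.002, -0.002, -1.0]]
ft_force: [0.4, 0.2, 1.2]
finger_gap: 0.0852
```

```bash
python3 - <<'E'
from h import *
s=arm.sense();R=s['tool_rot']
print(s['eef_pos'],np.degrees(np.arctan2(R[1,0],R[0,0])),R.T@(np.array([.4757,.2025,.106])-s['eef_pos'])/.3,s['q'])
E
```

```text
[0.47403144 0.20184887 0.1600744 ] 143.4702471211313 [-0.00350897  0.00535801  0.1802331 ] [  8.7990988   10.03117028 -40.08977401 106.01822912   6.95686702
  66.56026441  19.82053877]
```

Emit:
apply_moves(
  steps=[
    [-0.0035, 0.004, 0.06, 0],
    [-0.0035, 0.004, 0.12, 0],
    [-0.0035, 0.004, 0.18, 0],
    [-0.0035, 0.004, 0.18, 0],
  ],
)

```text
time_s: 7.85
eef_pos: [0.4761, 0.2022, 0.1063]
tool_rot: [[-0.803, 0.595, -0.001], [0.595, 0.803, -0.0], [0.001, -0.001, -1.0]]
ft_force: [-1.0, -0.1, 0.4]
finger_gap: 0.0853
```

Emit:
apply_moves(
  steps=[
    [0, 0, 0, 0],
    [0, 0, 0, 0],
    [0, 0, 0, 0],
    [0, 0, 0, 0],
    [0, 0, 0, 0],
    [0, 0, 0, 0],
    [0, 0, 0, 0],
  ],
  grip=0.35,
)

```text
time_s: 8.55
eef_pos: [0.477, 0.2027, 0.1078]
tool_rot: [[-0.804, 0.595, 0.002], [0.595, 0.804, 0.0], [-0.001, 0.001, -1.0]]
ft_force: [-1.1, 0.3, 6.4]
finger_gap: 0.0369
```

```bash
python3 - <<'E'
from h import *
s=arm.sense();R=s['tool_rot']
print(s['eef_pos'],np.degrees(np.arctan2(R[1,0],R[0,0])),s['finger_gap'],s['ft_force'],s['torque'],s['q'])
E
```

```text
[0.47704289 0.20272499 0.10784462] 143.4903697097799 0.03687699389094884 [-1.12859022  0.34742363  6.40499914] [-0.17305853  0.23607601 -0.01093448] [  7.56978251  13.68009725 -39.56146516 109.04393143   9.99937443
  60.59863253  17.37501409]
```

Emit:
apply_moves(
  steps=[
    [0, 0, -0.0005, -0.01],
    [0, 0, -0.001, -0.02],
    [0, 0, -0.001, -0.02],
  ],
)

```text
time_s: 8.85
eef_pos: [0.4769, 0.2028, 0.1079]
tool_rot: [[-0.84, 0.543, 0.002], [0.543, 0.84, 0.001], [-0.001, 0.001, -1.0]]
ft_force: [-0.7, -0.4, 5.9]
finger_gap: 0.0371
```

```bash
cat > st.py <<'E'
from h import *
s=arm.sense();R=s['tool_rot']
print(s['eef_pos'],np.degrees(np.arctan2(R[1,0],R[0,0])),s['finger_gap'],s['ft_force'],'T',s['torque'],s['q'],s['time_s'])
E
python3 st.py
```

```text
[0.47692237 0.20284143 0.10786954] 147.12832798513148 0.03712668356226868 [-0.6965446  -0.44896227  5.86868207] T [ 0.06098896  0.08189886 -0.0344159 ] [  8.00735675  13.7731593  -40.07323921 109.02572775  10.15052757
  60.63778913  20.88225243] 8.85
```

Emit:
apply_moves(
  steps=[
    [0, 0, -0.0005, -0.01],
    [0, 0, -0.0007, -0.02],
    [0, 0, -0.0007, -0.02],
  ],
)

```text
time_s: 9.15
eef_pos: [0.4768, 0.2028, 0.1079]
tool_rot: [[-0.872, 0.49, 0.001], [0.49, 0.872, 0.001], [-0.001, 0.001, -1.0]]
ft_force: [0.1, 0.7, 6.3]
finger_gap: 0.0371
```

```bash
python3 st.py
```

```text
[0.47681881 0.2028295  0.10785899] 150.68336564376847 0.037104756321063644 [0.06494065 0.69410196 6.30686325] T [0.07112889 0.0614261  0.01438558] [  8.43255684  13.86939388 -40.56658639 109.00794579  10.31216168
  60.68400649  24.3072099 ] 9.15
```

Emit:
apply_moves(
  steps=[
    [0, 0, -0.0004, -0.008],
    [0, 0, -0.0007, -0.016],
    [0, 0, -0.0007, -0.016],
  ],
)

```text
time_s: 9.45
eef_pos: [0.4768, 0.2027, 0.1079]
tool_rot: [[-0.896, 0.444, 0.001], [0.444, 0.896, 0.0], [-0.001, 0.001, -1.0]]
ft_force: [0.1, 0.1, 6.1]
finger_gap: 0.0368
```

```bash
python3 st.py
```

```text
[0.47675628 0.20274301 0.10787202] 153.62469998758013 0.03682894413156493 [0.13504517 0.14700388 6.11189074] T [ 0.0790554   0.02409846 -0.01966942] [  8.78628847  13.94566933 -40.97130118 108.99461349  10.45000066
  60.72410836  27.14423501] 9.45
```

Emit:
apply_moves(
  steps=[
    [0, 0, -0.0006, -0.014],
    [0, 0, -0.001, -0.028],
    [0, 0, -0.001, -0.028],
  ],
)

```text
time_s: 9.75
eef_pos: [0.4765, 0.2026, 0.1079]
tool_rot: [[-0.931, 0.364, 0.001], [0.364, 0.931, 0.0], [-0.0, 0.0, -1.0]]
ft_force: [1.1, 0.5, 5.6]
finger_gap: 0.0375
```

```bash
python3 st.py
```

```text
[0.4764898  0.20258628 0.10786045] 158.65233135587374 0.037539110949108306 [1.09412155 0.48617067 5.59338525] T [ 0.11679161 -0.05906967  0.0265083 ] [  9.40776646  14.08034964 -41.68417383 108.97841796  10.68169889
  60.80517062  31.99129968] 9.75
```

About 15° anticlockwise ran freely, with the gap unchanged and no torque. The task asks for both ways, so I'll gently try clockwise.

Emit:
apply_moves(
  steps=[
    [0, 0, 0.001, -0.0],
    [0, 0, 0.001, 0.03],
    [0, 0, 0.002, 0.06],
    [0, 0, 0.003, 0.084],
    [0, 0, 0.003, 0.09],
    [0, 0, 0.003, 0.09],
  ],
)

```text
time_s: 10.35
eef_pos: [0.477, 0.2027, 0.1078]
tool_rot: [[-0.791, 0.612, 0.002], [0.612, 0.791, 0.0], [-0.001, 0.001, -1.0]]
ft_force: [-1.5, 0.0, 12.7]
finger_gap: 0.0369
```

```bash
python3 st.py
```

```text
[0.47701782 0.20269801 0.10781135] 142.27749823532866 0.03687544564922994 [-1.45653765  0.03186219 12.72186799] T [-0.2715628   0.30281795 -0.02860956] [  7.39595745  13.65028827 -39.36665929 109.04870667   9.94424363
  60.59574928  16.20385905] 10.35
```

Emit:
apply_moves(
  steps=[
    [0, 0, -0.002, 0.008],
    [0, 0, -0.002, 0.016],
    [0, 0, -0.002, 0.016],
  ],
)

```text
time_s: 10.65
eef_pos: [0.4768, 0.2025, 0.1078]
tool_rot: [[-0.759, 0.651, 0.001], [0.651, 0.759, 0.0], [-0.001, 0.001, -1.0]]
ft_force: [0.4, -0.9, 8.1]
finger_gap: 0.0367
```

```bash
python3 st.py
```

```text
[0.47681432 0.20250282 0.10784692] 139.38461078965176 0.036697235233487946 [ 0.41815347 -0.8895255   8.07843098] T [-0.0037116  -0.02911276  0.03274753] [  7.08301296  13.56874066 -38.97834834 109.06836538   9.78201861
  60.60200333  13.45194949] 10.65
```

Emit:
apply_moves(
  steps=[
    [0, 0, 0, 0.008],
    [0, 0, 0, 0.016],
    [0, 0, 0, 0.016],
  ],
)

```text
time_s: 10.95
eef_pos: [0.4767, 0.2025, 0.1078]
tool_rot: [[-0.725, 0.688, 0.001], [0.688, 0.725, 0.0], [-0.001, 0.001, -1.0]]
ft_force: [0.5, 0.1, 8.1]
finger_gap: 0.0371
```

```bash
python3 st.py
```

```text
[0.47670789 0.20251606 0.10781309] 136.5090944803834 0.0370700509970281 [0.51736196 0.05529653 8.05727072] T [-0.10057963 -0.03949401 -0.04384276] [  6.74433619  13.49944841 -38.59244129 109.08607835   9.64779875
  60.58594996  10.67612524] 10.95
```

Emit:
apply_moves(
  steps=[
    [0, 0, 0, 0.008],
    [0, 0, 0, 0.016],
    [0, 0, 0, 0.016],
  ],
)

```text
time_s: 11.25
eef_pos: [0.4767, 0.2025, 0.1078]
tool_rot: [[-0.69, 0.724, 0.001], [0.724, 0.69, 0.0], [-0.001, 0.001, -1.0]]
ft_force: [-0.8, -0.5, 8.3]
finger_gap: 0.0372
```

```bash
python3 st.py
```

```text
[0.4766764  0.20248109 0.10783572] 133.6274688635208 0.03716284005113925 [-0.79766702 -0.49310896  8.33453578] T [-0.06997103  0.08769365 -0.04405866] [  6.40958973  13.42608962 -38.20509031 109.10142245   9.51780699
  60.56879381   7.89799718] 11.25
```

Neither way shows any torque over about 10°, so I need a look. I'll put the wrist, side and scene views in one picture.

```bash
cat > comp.py <<'E'
from h import *; import sys
n=sys.argv[1]
s,w=snap('wrist',n+'w');_,a=snap('scene',n+'s');_,b=snap('side',n+'d')
R=lambda i,x,y:cv2.resize(i,(x,y),interpolation=2)
W=R(w[80:360,80:480],400,280) if 0 else R(w,400,300)
C=R(w[200:350,180:380],400,300)
cv2.imwrite(f'pics/{n}.png',np.vstack([np.hstack([W,C]),np.hstack([R(a[140:245,290:430],400,300),R(b[205:295,230:350],400,300)])]))
E
python3 comp.py g1
```

```text
(no output)
```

View pics/g1.png

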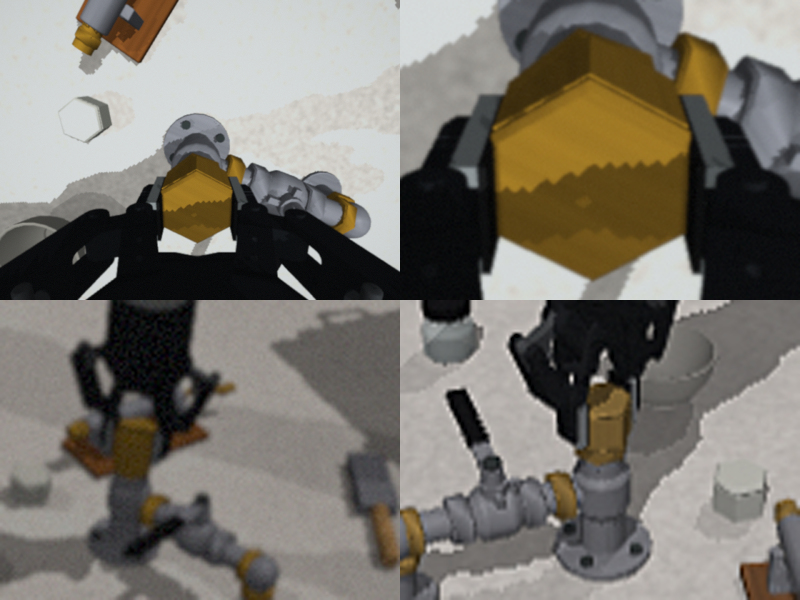

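The cap is square in the jaws (flats at crop x = 495 and 688) and has turned with them, and the lever is still across. I'll take a small further step clockwise to find the stop.

Emit:
apply_moves(
  steps=[
    [0, 0, 0, 0.006],
    [0, 0, 0, 0.012],
    [0, 0, 0, 0.012],
  ],
)

```text
time_s: 11.7
eef_pos: [0.4767, 0.2025, 0.1078]
tool_rot: [[-0.662, 0.749, 0.001], [0.749, 0.662, -0.0], [-0.001, 0.001, -1.0]]
ft_force: [-0.1, -0.1, 8.7]
finger_gap: 0.0371
```

```bash
python3 st.py
```

```text
[0.47666409 0.20245265 0.10781868] 131.48190501390985 0.03712838523675192 [-0.07895751 -0.13878535  8.68137364] T [-0.11723242  0.02957674  0.02783602] [  6.16113079  13.37627768 -37.91863608 109.11332312   9.42620705
  60.55341858   5.8258805 ] 11.7
```

```bash
python3 - <<'E'
from h import *
s=arm.sense()
# pose at g1: yaw 133.63
y=np.radians(133.63); R=np.array([[np.cos(y),np.sin(y),0],[np.sin(y),-np.cos(y),0],[0,0,-1]])
s={'tool_rot':R,'eef_pos':np.array([.47668,.20248,.10783])}
P=np.array([(495,130),(590,73),(688,130),(688,240),(592,278),(497,248)],float); P=(P-[400,0])/2+[180,200]
for z in (.136,.138,.140):
    v=ray('wrist',P,z,s)[:,:2];m=v.mean(0);d=v-m
    print(z,m,np.linalg.norm(d,axis=1).round(4),(np.degrees(np.arctan2(d[:,1],d[:,0]))%60).round(1), np.linalg.norm(v[0]-v[2]))
E
```

```text
0.136 [0.47574674 0.2012186 ] [0.0221 0.0236 0.022  0.023  0.0212 0.0238] [10.6 14.3 16.5 11.3 13.7 19.9] 0.036958548279969416
0.138 [0.4749449  0.20205483] [0.0217 0.0232 0.0216 0.0226 0.0208 0.0234] [10.6 14.3 16.5 11.3 13.7 19.9] 0.036316630364399236
0.14 [0.47414306 0.20289106] [0.0213 0.0228 0.0212 0.0222 0.0205 0.0229] [10.6 14.3 16.5 11.3 13.7 19.9] 0.035674712448829055
```

Emit:
apply_moves(
  steps=[
    [0, 0, -0.002, 0],
    [0, 0, -0.004, 0],
    [0, 0, -0.004, 0],
  ],
)

```text
time_s: 12.0
eef_pos: [0.476, 0.2021, 0.1079]
tool_rot: [[-0.664, 0.748, -0.001], [0.748, 0.664, -0.0], [0.0, -0.001, -1.0]]
ft_force: [2.2, 0.6, -3.9]
finger_gap: 0.037
```

```bash
python3 st.py
```

```text
[0.47595669 0.20214452 0.10791647] 131.5812013375408 0.037013739827512784 [ 2.15841376  0.57345897 -3.93955106] T [ 0.20495092 -0.49800639  0.02410942] [  6.20487098  13.35134377 -37.93747786 109.12912934   9.35665098
  60.64608383   5.98249013] 12.0
```

Emit:
apply_moves(
  steps=[
    [0, 0, 0, 0.01],
    [0, 0, 0, 0.02],
    [0, 0, 0, 0.03],
    [0, 0, 0, 0.03],
  ],
)

```text
time_s: 12.4
eef_pos: [0.4757, 0.2022, 0.1079]
tool_rot: [[-0.59, 0.807, -0.001], [0.807, 0.59, -0.0], [0.0, -0.001, -1.0]]
ft_force: [1.6, 0.3, -4.7]
finger_gap: 0.0371
```

```bash
python3 st.py
```

```text
[0.47573646 0.20219925 0.10787737] 126.18023372989762 0.037104408518830005 [ 1.59053263  0.26742539 -4.65520809] T [ 0.17474126 -0.37583759 -0.01812915] [  5.57377035  13.22876425 -37.22953903 109.16016869   9.12015997
  60.62507605   0.75124577] 12.4
```

Emit:
apply_moves(
  steps=[
    [0, 0, -0.0007, 0.02],
    [0, 0, -0.0014, 0.04],
    [0, 0, -0.002, 0.06],
    [0, 0, -0.003, 0.08],
    [0, 0, -0.003, 0.08],
  ],
)

```text
time_s: 12.9
eef_pos: [0.4754, 0.2023, 0.1079]
tool_rot: [[-0.371, 0.929, -0.002], [0.929, 0.371, -0.0], [0.001, -0.002, -1.0]]
ft_force: [4.9, 4.1, -14.0]
finger_gap: 0.037
```

```bash
python3 st.py; python3 comp.py g2
```

```text
[0.47537735 0.20230618 0.10788304] 111.76910282349576 0.03699649320067136 [  4.92261523   4.05047715 -14.04722135] T [ 0.63854555 -0.94900263 -0.08164971] [  3.95868582  12.9102886  -35.38379235 109.24198054   8.48380845
  60.54470076 -13.17456615] 12.9
```

View pics/g2.png

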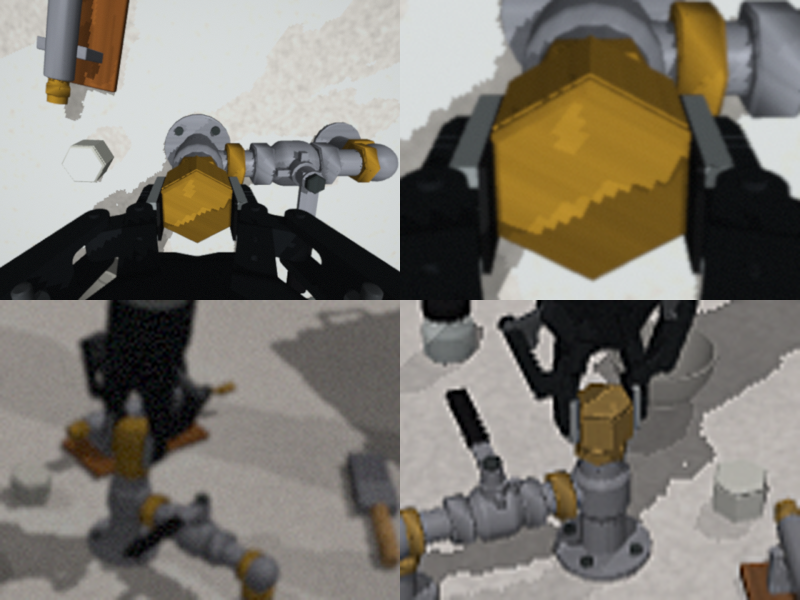

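Emit:
apply_moves(
  steps=[
    [0, 0, 0, 0.02],
    [0, 0, 0, 0.04],
    [0, 0, 0, 0.06],
    [0, 0, 0, 0.08],
    [0, 0, 0, 0.1],
    [0, 0, 0, 0.1],
  ],
)

```text
time_s: 13.65
eef_pos: [0.4748, 0.2026, 0.1078]
tool_rot: [[-0.067, 0.998, -0.003], [0.998, 0.067, -0.0], [0.0, -0.003, -1.0]]
ft_force: [3.1, 4.9, -16.0]
finger_gap: 0.0372
```

```bash
python3 st.py
```

```text
[0.47477837 0.20256074 0.10781585] 93.84893648716005 0.0372108043823466 [  3.08696009   4.88246864 -16.00294058] T [ 0.98631573 -0.21232317 -0.06486055] [  1.99034772  12.56654084 -33.18542385 109.34086272   7.77228978
  60.47738462 -30.57942189] 13.65
```

Emit:
apply_moves(
  steps=[
    [0, 0, 0, -0.02],
    [0, 0, 0, -0.04],
    [0, 0, 0, -0.06],
    [0, 0, 0, -0.08],
    [0, 0, 0, -0.1],
    [0, 0, 0, -0.1],
  ],
)

```text
time_s: 14.25
eef_pos: [0.4752, 0.2011, 0.1079]
tool_rot: [[-0.374, 0.927, -0.003], [0.927, 0.374, -0.002], [-0.0, -0.003, -1.0]]
ft_force: [1.8, -1.2, -17.2]
finger_gap: 0.0374
```

```bash
python3 st.py
```

```text
[0.47515213 0.20105925 0.10791706] 111.96336360403215 0.037382811095221215 [  1.8173055   -1.19541391 -17.23065934] T [-0.20408977 -0.31213874  0.46803281] [  4.0219113   12.89172455 -35.36660287 109.25519439   8.51484883
  60.64664313 -12.91740314] 14.25
```

Emit:
apply_moves(
  steps=[
    [0, 0, 0, 0],
    [0, 0, 0, 0],
  ],
)

```text
time_s: 14.45
eef_pos: [0.4751, 0.2012, 0.108]
tool_rot: [[-0.371, 0.929, -0.003], [0.929, 0.371, -0.002], [-0.001, -0.003, -1.0]]
ft_force: [1.7, -3.1, -23.2]
finger_gap: 0.037
```

```bash
python3 st.py; python3 comp.py g3; python3 -c "
import cv2,numpy as np
a=cv2.imread('pics/g2.png');b=cv2.imread('pics/g3.png');print(np.abs(a[:300].astype(int)-b[:300]).mean())"
```

```text
[0.4751306  0.20120545 0.10795896] 111.76177424475482 0.03700346637987706 [  1.66944766  -3.1126723  -23.18990832] T [-0.4961841  -0.37641741  0.33002316] [  3.98109537  12.88368996 -35.34019966 109.25469239   8.50932103
  60.64371785 -13.13127625] 14.45
3.5996472222222224
```

View pics/g3.png

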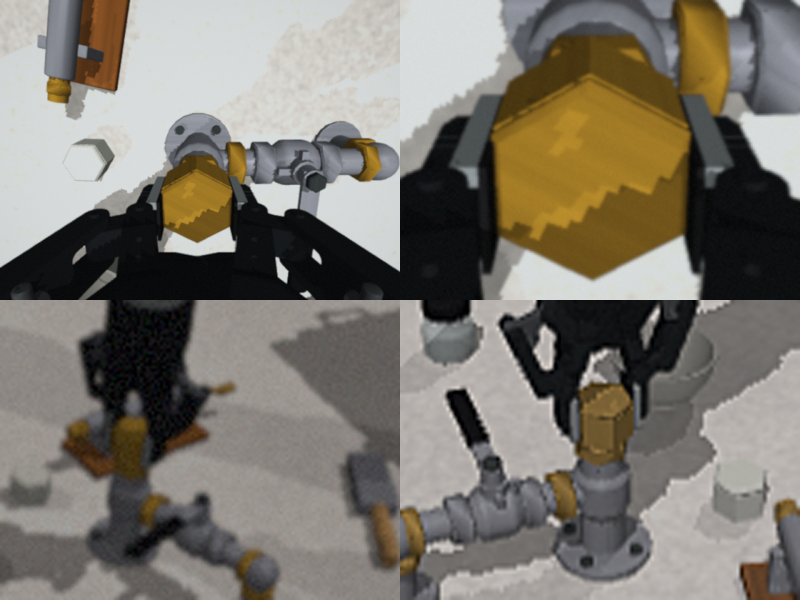

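All views look alike: the cap stays square in the jaws, with its height unchanged over 50° clockwise. So clockwise is not unscrewing it. I'll go well anticlockwise and watch z and the torque.

Emit:
apply_moves(
  steps=[
    [0, 0, 0.003, -0.03],
    [0, 0, 0.005, -0.06],
    [0, 0, 0.005, -0.09],
    [0, 0, 0.005, -0.12],
    [0, 0, 0.005, -0.15],
    [0, 0, 0.005, -0.176],
    [0, 0, 0.005, -0.176],
  ],
)

```text
time_s: 15.3
eef_pos: [0.4768, 0.2033, 0.1088]
tool_rot: [[-0.805, 0.594, 0.001], [0.594, 0.805, 0.001], [-0.0, 0.002, -1.0]]
ft_force: [0.5, 1.4, -9.3]
finger_gap: 0.037
```

```bash
python3 st.py
```

```text
[0.47675692 0.20331763 0.10883956] 143.56392576017805 0.03698366087651617 [ 0.48230757  1.39030347 -9.29694092] T [ 0.1193895  -0.05303199  0.10982948] [  7.53194827  13.60461788 -39.54553428 108.98728606   9.8712904
  60.70184379  17.49735661] 15.3
```

Emit:
apply_moves(
  steps=[
    [0, 0, 0, -0.03],
    [0, 0, 0, -0.06],
    [0, 0, 0, -0.09],
    [0, 0, 0, -0.12],
    [0, 0, 0, -0.12],
  ],
)

```text
time_s: 15.8
eef_pos: [0.4776, 0.2034, 0.1095]
tool_rot: [[-0.966, 0.258, 0.003], [0.258, 0.966, 0.001], [-0.003, 0.002, -1.0]]
ft_force: [-0.2, -1.1, -1.7]
finger_gap: 0.0375
```

```bash
python3 st.py
```

```text
[0.47756141 0.20342641 0.1095167 ] 165.03683051870067 0.03747534811404814 [-0.23338639 -1.10831006 -1.73820466] T [0.04466272 0.01819996 0.00283869] [ 10.10190412  14.16603554 -42.52446504 108.81647966  10.93516955
  60.89847614  38.1586997 ] 15.8
```

Anticlockwise, z now climbs with the turn. I'll keep unscrewing that way and climb with it.

Emit:
apply_moves(
  steps=[
    [0, 0, -0.0015, -0.033],
    [0, 0, -0.003, -0.067],
    [0, 0, -0.0045, -0.1],
    [0, 0, -0.006, -0.133],
    [0, 0, -0.0075, -0.167],
    [0, 0, -0.009, -0.2],
    [0, 0, -0.009, -0.2],
  ],
)

```text
time_s: 16.5
eef_pos: [0.4772, 0.203, 0.1117]
tool_rot: [[-0.934, -0.357, 0.002], [-0.357, 0.934, 0.001], [-0.002, 0.0, -1.0]]
ft_force: [0.1, 0.7, -2.0]
finger_gap: 0.0369
```

```bash
python3 st.py
```

```text
[0.47719227 0.2029913  0.1116773 ] -159.0574644214289 0.0369172904949052 [ 0.0925712   0.7150605  -1.99764289] T [ 0.0073595  -0.01261092 -0.0065263 ] [ 14.7153049   15.21740192 -47.92579631 108.52807968  12.81617457
  61.61804944  72.60482281] 16.5
```

Emit:
apply_moves(
  steps=[
    [0, 0, -0.0015, -0.04],
    [0, 0, -0.003, -0.08],
    [0, 0, -0.0045, -0.12],
    [0, 0, -0.006, -0.16],
    [0, 0, -0.0075, -0.2],
    [0, 0, -0.009, -0.24],
    [0, 0, -0.0105, -0.27],
    [0, 0, -0.0105, -0.27],
  ],
)

```text
time_s: 17.3
eef_pos: [0.4768, 0.2038, 0.1146]
tool_rot: [[-0.35, -0.937, 0.001], [-0.937, 0.35, 0.002], [-0.002, -0.001, -1.0]]
ft_force: [-0.3, 4.0, 0.7]
finger_gap: 0.0373
```

```bash
python3 st.py
```

```text
[0.47679221 0.20375816 0.1146036 ] -110.50305611910254 0.03731415534106486 [-0.33980962  3.95273706  0.66169412] T [0.93013091 0.13252568 0.01173684] [ 21.40117659  17.40679098 -56.19650652 108.11809162  16.176276
  62.8024124  118.43565844] 17.3
```

Emit:
apply_moves(
  steps=[
    [0, 0, -0.005, 0],
    [0, 0, -0.01, 0],
    [0, 0, -0.015, 0],
    [0, 0, -0.015, 0],
  ],
)

```text
time_s: 17.7
eef_pos: [0.476, 0.2035, 0.1186]
tool_rot: [[-0.352, -0.936, 0.0], [-0.936, 0.352, 0.001], [-0.001, 0.0, -1.0]]
ft_force: [-1.6, 4.9, -1.7]
finger_gap: 0.0371
```

```bash
python3 st.py
```

```text
[0.47601816 0.20353149 0.11864932] -110.59974501399401 0.03708185715907005 [-1.6272188   4.85083975 -1.70843192] T [1.09195284 0.38188857 0.05963668] [ 21.56840045  17.05044559 -56.30985926 107.91486062  15.79297631
  63.27919604 118.62097451] 17.7
```

The cap is free, so I'll lift it.

Emit:
apply_moves(
  steps=[
    [0, 0, -0.03, 0],
    [0, 0, -0.06, 0],
    [0, 0, -0.09, 0],
    [0, 0, -0.12, 0],
    [0, 0, -0.18, 0],
    [0, 0, -0.24, 0],
    [0, 0, -0.3, 0],
    [0, 0, -0.36, 0],
    [0, 0, -0.36, 0],
    [0, 0, -0.36, 0],
    [0, 0, -0.36, 0],
  ],
)

```text
time_s: 18.8
eef_pos: [0.4759, 0.202, 0.2254]
tool_rot: [[-0.347, -0.938, -0.001], [-0.938, 0.347, -0.001], [0.001, 0.001, -1.0]]
ft_force: [-0.3, -0.5, -1.0]
finger_gap: 0.037
```

```bash
python3 st.py; python3 comp.py g4
```

```text
[0.47589953 0.20198056 0.22539942] -110.33094926476093 0.03697548859256218 [-0.31612541 -0.48273312 -0.96492146] T [-0.00845311  0.01342083 -0.0323774 ] [ 25.75005342  10.14950252 -58.68110335 100.40779882   8.98173879
  74.52645252 124.71585027] 18.8
```

View pics/g4.png

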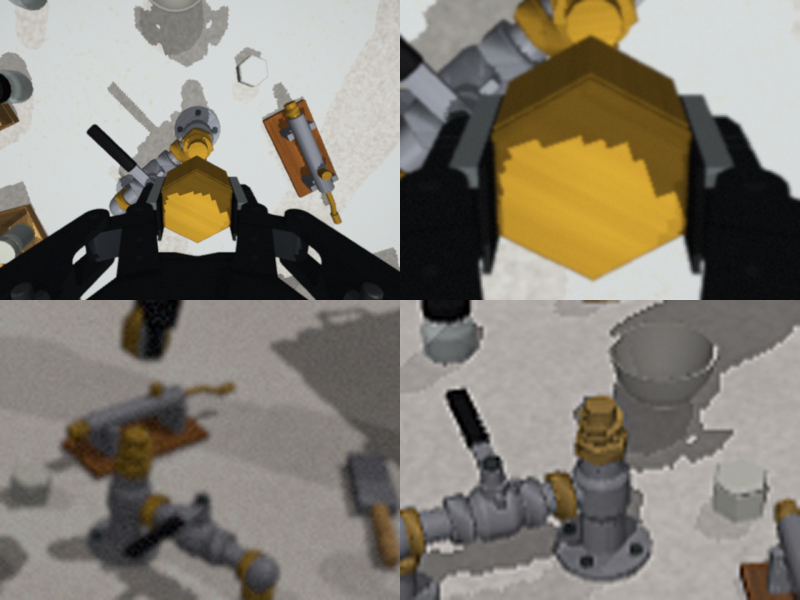

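The cap is held in the jaws, the brass spigot is bare at (600,415), and the lever is still across the pipe. I'll hand it in.

```bash
python3 -c "
from rig import arm
print(arm.finish_job())"
```

```text
the job is handed in; nothing more can be done
None
```

I shut the valve of the outlet next to the torch cradle, then unscrewed its cap anticlockwise (a right-hand thread) and lifted it off. I handed in at about 19 s of the 64 s allowed.

**Valve:** I turned the lever clockwise until it met its stop. It measured -67.8° in the image, with the pipe at about 22°, and it still lay across the pipe in the last picture.

**Cap:** The gripper is holding it about 11.7 cm above where it sat. The jaw opening is a steady 37 mm, and the spigot is bare in the last picture. I did not move the other outlet or anything else on the table.

**Both-ways test:** This did not go as the description says.
- **Anticlockwise:** The first 15° turned freely but showed no climb.
- **Clockwise:** I expected a solid stop within 9°, but the jaws turned about 50° with the cap staying square in them. The wrist showed almost no torque, and the height did not change.
- **Back anticlockwise:** I read up to 0.47 N m at one point, over the 0.2 N m at which the flats slip. After that the cap climbed about 3.5 mm per rad and came free.

I can't explain the missing clockwise stop. The flats may have slipped in the jaws, though no picture shows it. I went further clockwise than a light try needed. The highest force I read at the cap was about 23 N. While holding the lever at its stop I read about 51 N at the wrist.

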